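# Open the rolling mill's sprung guard and load its rocker feed tray

### The arm

A 6-joint arm with a two-finger parallel gripper is mounted at the origin on the work surface. World frame = base frame: x ahead of the robot, y to its left, z up, the work surface at z = 0. Lengths are in m, angles in rad, forces in N, time in s.
With the tool pointing down it reaches from about 0.4 to 0.825 m from the base axis. Payload 7 kg.
Tool frame: the origin (TCP) lies midway between the tips of the shut fingers; the grasp point (between the pads) lies 19 mm behind it; z points along the fingers, y is the line along which they close (so a half turn about z gives the same grasp; the last joint's range is limited). The gripper opens to 85 mm and grips with 20 to 120 N. Pads are 22 mm wide; open, the fingers measure 114 mm over their backs; the gripper's body (76 mm by 85 mm) begins 54 mm behind the grasp point. The pads swing forward as they close: fully open they stand 13 mm farther back than shut.
Start: joints at [-0.968, 0.359, 0.012, 0, -1.224, -0.288], TCP at [0.209, -0.642, 0.231] pointing down, gripper open.
Joint ranges: [-3.07, 3.07], [-1.43, 2.12], [-1.02, 1.25], [-3.03, 1.67], [-3.05, -0], [-3.03, 3.03]. Speed limits (rad/s): [2.39, 2.39, 3.01, 3.14, 3.14, 3.14].

### API

Orientations are given as a unit quaternion [x, y, z, w].
In Python, from workcell import get_state, vision, arm gives the robot as it stands.
- The arm moves only by the tool servo_tool, never from a script. Its argument "rows" is a list of rows, each an object with "linear": the shift along the tool's x, y, z in mm, a list of three; "spin": the turn about the tool's z in degrees; "claw": the opening, from 0 (shut) to 1 (fully open). A call has 1 to 12 rows; each row is the pose to reach, as a shift and turn from the pose commanded when the call began, along the tool's axes at that moment; what a row does not reach only later rows make up. A row lasts 1/8 s, in which the tool goes at most 62.5 mm and 10.7 degrees, less where a joint would pass 70% of its speed; a pose out of reach is approached as far as the arm can. A call with a gripper value outside its range is refused whole. The fingers move at their own pace and stop on an object; "grip_force" is the grip in N (left out, the last holds). Time passes only in rows, so rows that repeat a pose let the fingers close. It gives the time, the measured TCP pose, the force, the opening and the grip force at its end, in the units of the state.
- get_state(): the state, without advancing time (a new reading comes with each control period).
- vision.get_image(name): name is "side" or "top"; returns a dict with "frame" (400x640x3 uint8, red, green, blue), "fx", "fy", "cx", "cy" (pixels), "R" (3x3) and "t" (3): a world point X has camera coordinates R X + t. Camera axes: x right, y down, z forward; pixel columns grow to the right and rows downward; lengths in m; the calibration is good to about 2 mm. A picture is of the moment at which its call begins. There is no depth.
- arm.job_done(): hands the job in; it is judged then, once.
The state is a dict: "time": time; "joints": joint angles; "dq": joint speeds; "joint_efforts": joint torques, N m; "position": TCP position; "tool_rot": TCP orientation; "ft_force": force on the tool from outside, world axes, zero at the start; "wrist_torque": the same for the moment, N m; "gripper_width": finger opening in m; "finger_force": force on a finger pad.
Only numpy, scipy, OpenCV 4.12 (cv2) and the standard library are available. Lean on these libraries where they do the work, as an engineer would, in place of code of your own. Each camera call takes 0.05 s, during which the arm holds its last target. There are 200 camera calls.

### The job

The little rolling mill's guard is shut: lift it by its bar handle and swing it back past the point where its spring takes over, so that it stays fully open by itself. Then lay the rectangular brass ingot lengthwise on the feed tray, far enough towards the rolls that its weight tips the tray down to them and it stays lying there; set it down gently, do not drop it. Leave the round brass slug, the steel block and the jar alone.

Things in the scene. Friction and masses are not known exactly. Their poses are not given: they have to be found in the camera images.
- mill: Grey bench rolling mill, fixed, 300 x 230 x 140 mm with the guard shut. Origin: centre of its underside. x runs level from the handle side to rolls, hinge and motor; y along rolls, hinge, handle bar and tray pivot; z up. Housing walls 57 mm high at x = -104 mm and y = +-94 mm. Two 42 mm steel rolls, one above the other, at x = 73 mm; their stands are 100 mm high (screws 114) at y = +-75 mm.
- guard (a joint): Sheet steel guard (hood) over rolls and tray: hinge angle in rad, 0 shut, 1.9 fully open against its stop, leaning back beyond upright, clear of the tray. Its spring and weight (0.5 to 0.9 kg) pull it shut below an over-centre point somewhere between 1.1 and 1.4 rad, and beyond that pull it open to the stop. Lifting at the bar takes up to 12 N.
- guard_hinge (a point): Point on the guard's hinge axis, at its middle, 115 mm above the bench. The axis is parallel to the mill's y. Fixed to the mill.
- guard_bar (a point): Middle of the guard's black round handle bar, 12 mm thick, 140 mm along mill y, on a stalk at each end. 46 mm off the guard's sloping front face; shut, that face looks to mill -x and 31 degrees up, so approach tilted, from handle side and above. It is 217 mm from the hinge axis, shut: towards mill -x, 6 mm above hinge height; opening takes it up and over to mill +x. It can turn in a pinch.
- tray (a joint): The aluminium rocker feed tray under the guard: angle in rad, 0 level (as its loading end's weight holds it), 0.32 tipped fully down towards the rolls. It tips when the ingot's centre is far enough past the pivot on the rolls' side; that is 12 to 25 mm, depending on the weights.
- tray_top (a point): Point on the tray's flat upper face over its pivot axis (8 mm below); 76 mm above the bench. Moves with the tray: x along the tray to the rolls, y along the pivot, z out of the face. The face runs from x = -65 to +63 mm, where a 10 mm high lip ends it; 80 mm wide, no side walls.
- ingot_center (a point): Centre of the brass ingot, a bright rectangular bar 50 x 24 x 28 mm (x, y, z), lying on the bench with its 50 mm length along its x, 0.23 to 0.34 kg.
- slug: Bystander: upright round brass slug, 32 mm across, 26 mm high. Origin at its underside.
- bench_block: Bystander: flat square steel block 75 x 75 x 22 mm. Origin at its underside.
- jar: Bystander: small glass jar with a steel lid, 52 mm across, 60 mm high. Origin at its underside.

How it is judged:
By the outcome, as a careful person would: the job done as asked, in the order asked, and still so for the second after the job is handed in, with the robot touching nothing.
It also fails if it takes over 61 s, if anything falls off the work surface, if the arm or the gripper's body presses on something with over 40 N, if the wrist force passes 120 N, or if a joint passes its speed limit or range.

## Working session

There is one attempt and no reset: what is moved stays moved. The work goes in short steps, Python scripts to look and compute and a tool call to move; the robot and the scene stay as the last step left them, time stands still between calls to the robot, and variables do not carry over. Pictures are saved under pics/ and viewed, at most 10 in all, crops included, and the job is handed in when it is done.

Besides the shell and the picture viewer there is one more tool, called after ">>>" by a JSON object that holds its "api" and its "payload". servo_tool: Moves the arm, as the interface text tells. Its arguments: {"type":"object","properties":{"rows":{"type":"array","items":{"type":"object","properties":{"linear":{"type":"array","items":{"type":"number"}},"spin":{"type":"number"},"claw":{"type":"number"}}}},"grip_force":{"type":"number"}},"required":["rows"]}

```bash
mkdir -p pics; python3 - <<'E'
from workcell import get_state, vision
import cv2,pickle
s=get_state();print(s)
for n in("top","side"):
    d=vision.get_image(n);pickle.dump(d,open(n+"0.pkl","wb"))
    cv2.imwrite(f"pics/{n}0.png",d["frame"][:,:,::-1]);print(n,d["fx"],d["fy"],d["cx"],d["cy"],d["R"],d["t"])
E
```

```text
{'time': 0.0, 'joints': array([-9.67892749e-01,  3.59436289e-01,  1.10277289e-02, -3.66439803e-04,
       -1.22408829e+00, -2.88068982e-01]), 'dq': array([-0.00162427, -0.00025941,  0.00035739, -0.00022771, -0.00027495,
        0.00197558]), 'joint_efforts': array([-9.78956741e-04, -5.83318162e+01,  2.93436724e+01,  6.93710312e+00,
       -5.85641086e-03,  8.20328091e-05]), 'position': array([ 0.20882288, -0.6413647 ,  0.23031525]), 'tool_rot': array([-1.56706271e-01,  9.87644871e-01,  8.41507438e-04, -2.10924088e-04]), 'ft_force': array([-0.25143622,  0.30488116, -0.60418364]), 'wrist_torque': array([-0.00542113, -0.01750926,  0.0661549 ]), 'finger_force': 0.0, 'gripper_width': 0.08555608239889015}
top 422.44672554797506 422.44672554797506 314.486745318497 196.83007757298742 [[ 0.0024003  -0.99981382  0.01914573]
 [-0.98759776 -0.00537575 -0.15691321]
 [ 0.15698692 -0.01853164 -0.9874268 ]] [-0.12603598  0.54156276  0.95626858]
side 487.7346344378452 487.7346344378452 321.9815614298052 203.06968771393292 [[-0.78257649 -0.62210643  0.0236139 ]
 [-0.33524015  0.38914582 -0.85800907]
 [ 0.52458371 -0.67937406 -0.51309143]] [0.31160732 0.3146306  0.91307032]
```

View pics/top0.png

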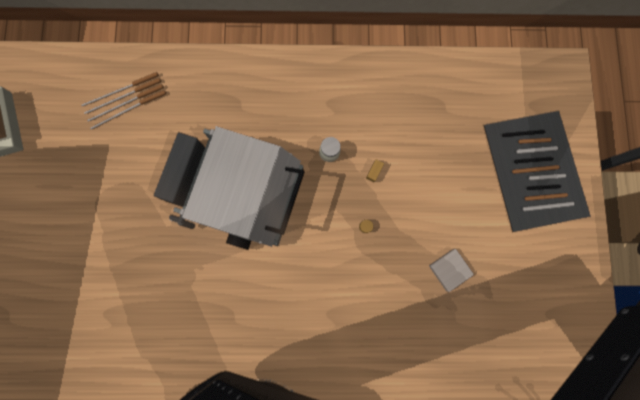

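View pics/side0.png

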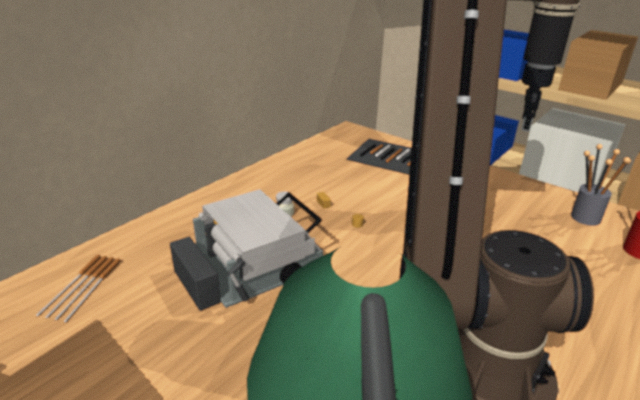

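```bash
python3 - <<'E'
import cv2,pickle,numpy as np
a=pickle.load(open("top0.pkl","rb"))["frame"][110:270,140:400,::-1]
b=pickle.load(open("side0.pkl","rb"))["frame"][170:320,160:400,::-1]
a=cv2.resize(a,(480,295),interpolation=3)
a=cv2.resize(pickle.load(open("top0.pkl","rb"))["frame"][110:270,140:400,::-1],None,fx=3,fy=3,interpolation=cv2.INTER_CUBIC)
cv2.imwrite("pics/a.png",a);cv2.imwrite("pics/b.png",cv2.resize(b,None,fx=3,fy=3,interpolation=cv2.INTER_CUBIC))
E
```

```text
(no output)
```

View pics/a.png

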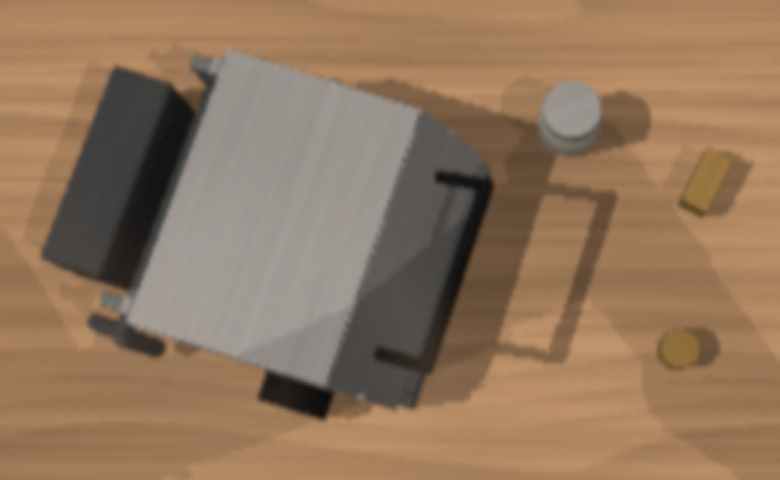

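View pics/b.png

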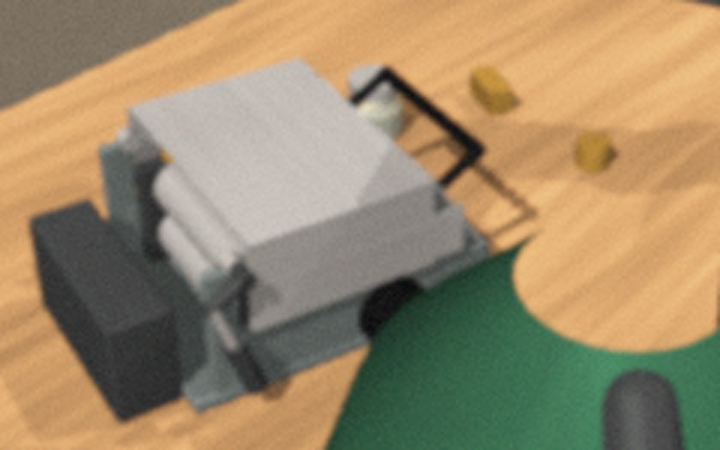

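```bash
cat > h.py <<'E'
import numpy as np,cv2,pickle
from scipy.spatial.transform import Rotation as Ro
from workcell import get_state, vision
def ray(d,u,v):
    r=d["R"].T@np.array([(u-d["cx"])/d["fx"],(v-d["cy"])/d["fy"],1]);return -d["R"].T@d["t"],r
def onz(d,u,v,z):
    o,r=ray(d,u,v);return o+r*(z-o[2])/r[2]
def tri(a,pa,b,pb):
    o1,r1=ray(a,*pa);o2,r2=ray(b,*pb)
    k=np.linalg.lstsq(np.c_[r1,-r2],o2-o1,rcond=None)[0]
    p,q=o1+k[0]*r1,o2+k[1]*r2;return (p+q)/2,np.linalg.norm(p-q)
def proj(d,X):
    c=d["R"]@X+d["t"];return c[0]/c[2]*d["fx"]+d["cx"],c[1]/c[2]*d["fy"]+d["cy"]
def brass(d,lo=(12,110,60),hi=(30,255,255)):
    return cv2.inRange(cv2.cvtColor(d["frame"],cv2.COLOR_RGB2HSV),lo,hi)
E
python3 - <<'E'
from h import *
np.set_printoptions(precision=4,suppress=True)
t=pickle.load(open("top0.pkl","rb"));s=pickle.load(open("side0.pkl","rb"))
A=(303,170.7),(289.3,194.3);B=(281.7,233),(319,220.7)
for a,b in(A,B): print(tri(t,a,s,b),onz(t,*a,.121))
a=onz(t,*A[0],.121);b=onz(t,*B[0],.121);m=(a+b)/2;print("len",np.linalg.norm(a-b))
print("dir deg",np.degrees(np.arctan2(*(a-b)[1::-1])))
# hinge-side checks
hsv=cv2.cvtColor(t["frame"],cv2.COLOR_RGB2HSV)
print(hsv[170,375],hsv[226,367],hsv[180,400])
M=brass(t);M[:150]=0;M[245:]=0;M[:,:355]=0;M[:,392:]=0
for th in(150,170,185):
    M=((hsv[:,:,1]>th)*255).astype('uint8');M[:155]=0;M[240:]=0;M[:,:355]=0;M[:,390:]=0
    for c in cv2.findContours(M,0,1)[0]:
        if cv2.contourArea(c)>30:print(th,cv2.minAreaRect(c),cv2.contourArea(c))
for n,(u,v),z in(("ingot",(376,170.3),.020),("slug",(366.5,226),.026),("jar",(330.5,147),.06),("block",(452,270),.022)):print(n,onz(t,u,v,z))
p=onz(t,140+716/3,110+152/3,.028);q=onz(t,140+693/3,110+209/3,.028);print("ing",p,q,(p+q)/2,np.degrees(np.arctan2(*(p-q)[1::-1])))
print(Ro.from_quat(get_state()["tool_rot"]).as_matrix())
E
```

```text
(array([ 0.5869, -0.098 ,  0.119 ]), np.float64(0.0035366170262411596)) [ 0.588 -0.097  0.121]
(array([ 0.4511, -0.0518,  0.1195]), np.float64(0.000924697588922036)) [ 0.4507 -0.0521  0.121 ]
len 0.1444574822012331
dir deg -18.099067312355725
[ 18 149 151] [ 18 148 143] [ 15 114 174]
ingot [ 0.6127 -0.2754  0.02  ]
slug [ 0.475  -0.2488  0.026 ]
jar [ 0.6596 -0.1614  0.06  ]
block [ 0.3717 -0.4507  0.022 ]
ing [ 0.635 -0.281  0.028] [ 0.5875 -0.2614  0.028 ] [ 0.6113 -0.2712  0.028 ] -22.519445464751872
[[-0.9509 -0.3096 -0.0006]
 [-0.3096  0.9509  0.0014]
 [ 0.0001  0.0015 -1.    ]]
```

>>> {"api": "servo_tool", "payload": {"rows": [{"linear": [-20, 18, 0], "spin": 2, "claw": 0.5}, {"linear": [-56, 53, 0], "spin": 5, "claw": 0.5}, {"linear": [-99, 93, 0], "spin": 8, "claw": 0.5}, {"linear": [-142, 133, 0], "spin": 11, "claw": 0.5}, {"linear": [-185, 174, 0], "spin": 14, "claw": 0.5}, {"linear": [-228, 214, 0], "spin": 18, "claw": 0.5}, {"linear": [-271, 255, 0], "spin": 22, "claw": 0.5}, {"linear": [-314, 295, 0], "spin": 26, "claw": 0.5}, {"linear": [-357, 336, 0], "spin": 30, "claw": 0.5}, {"linear": [-400, 377, 0], "spin": 33, "claw": 0.5}, {"linear": [-440, 415, 0], "spin": 36, "claw": 0.5}, {"linear": [-470, 443, 0], "spin": 36, "claw": 0.5}]}}

```text
time: 1.6
position: [0.5193, -0.0729, 0.2311]
tool_rot: [0.156, 0.988, 0.0, -0.0]
ft_force: [0.8, -1.2, 0.0]
gripper_width: 0.0431
finger_force: 0.0
```

>>> {"api": "servo_tool", "payload": {"rows": [{"linear": [0, 0, 0], "spin": 0, "claw": 0.5}, {"linear": [0, 0, 0], "spin": 0, "claw": 0.5}]}}

```text
time: 1.85
position: [0.5183, -0.075, 0.2309]
tool_rot: [0.156, 0.988, -0.0, -0.001]
ft_force: [-0.5, -0.8, 0.8]
gripper_width: 0.0425
finger_force: 0.0
```

```bash
python3 - <<'E'
from h import *
s=get_state();M=Ro.from_quat(s["tool_rot"]).as_matrix();print(s["position"],M,s["gripper_width"])
t=vision.get_image("top");sd=vision.get_image("side")
i=np.vstack([cv2.resize(d["frame"][y:y+145,x:x+320,::-1],None,fx=2,fy=2,interpolation=2) for d,x,y in((t,140,110),(sd,160,170))])
cv2.imwrite("pics/c.png",i)
E
```

```text
[ 0.51829719 -0.07503393  0.23088324] [[-9.51407151e-01  3.07934054e-01 -1.02541763e-03]
 [ 3.07934290e-01  9.51407624e-01 -7.78261131e-05]
 [ 9.51624843e-04 -3.89805572e-04 -9.99999471e-01]] 0.042497287464847724
```

View pics/c.png

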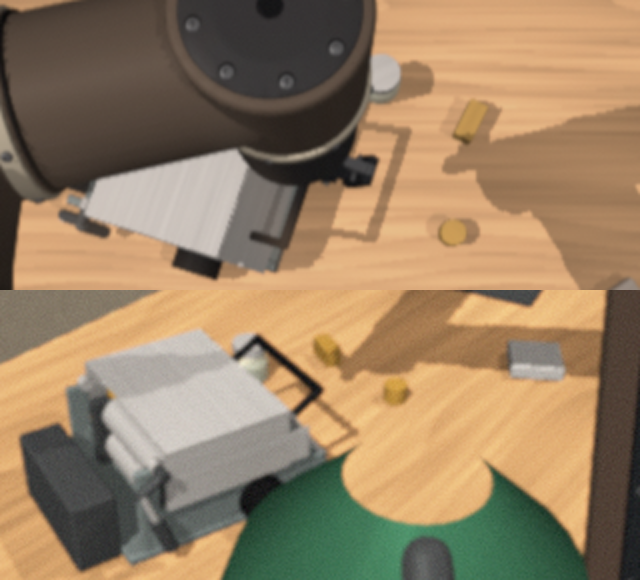

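>>> {"api": "servo_tool", "payload": {"rows": [{"linear": [0, 0, 10], "claw": 0.4}, {"linear": [0, 0, 30], "claw": 0.4}, {"linear": [0, 0, 50], "claw": 0.4}, {"linear": [0, 0, 70], "claw": 0.4}, {"linear": [0, 0, 85], "claw": 0.4}, {"linear": [0, 0, 95], "claw": 0.4}, {"linear": [0, 0, 105], "claw": 0.4}, {"linear": [0, 0, 113], "claw": 0.4}, {"linear": [0, 0, 120], "claw": 0.4}, {"linear": [0, 0, 125], "claw": 0.4}, {"linear": [0, 0, 127], "claw": 0.4}, {"linear": [0, 0, 127], "claw": 0.4}]}}

```text
validation failed for argument at $.ro...
```

>>> {"api": "servo_tool", "payload": {"rows": [{"linear": [0, 0, 0], "claw": 0.25}, {"linear": [0, 0, 0], "claw": 0.2}, {"linear": [0, 0, 0], "claw": 0.16}, {"linear": [0, 0, 0], "claw": 0.13}, {"linear": [0, 0, 0], "claw": 0.1}, {"linear": [0, 0, 0], "claw": 0.05}, {"linear": [0, 0, 0], "claw": 0.05}], "grip_force": 25}}

```text
validation failed for argument at $.ro...
```

Spin is required in each row.

>>> {"api": "servo_tool", "payload": {"rows": [{"linear": [0, 0, 10], "spin": 0, "claw": 0.4}, {"linear": [0, 0, 30], "spin": 0, "claw": 0.4}, {"linear": [0, 0, 50], "spin": 0, "claw": 0.4}, {"linear": [0, 0, 70], "spin": 0, "claw": 0.4}, {"linear": [0, 0, 85], "spin": 0, "claw": 0.4}, {"linear": [0, 0, 95], "spin": 0, "claw": 0.4}, {"linear": [0, 0, 105], "spin": 0, "claw": 0.4}, {"linear": [0, 0, 113], "spin": 0, "claw": 0.4}, {"linear": [0, 0, 120], "spin": 0, "claw": 0.4}, {"linear": [0, 0, 125], "spin": 0, "claw": 0.4}, {"linear": [0, 0, 127], "spin": 0, "claw": 0.4}, {"linear": [0, 0, 127], "spin": 0, "claw": 0.4}]}}

```text
time: 3.45
position: [0.5188, -0.0751, 0.1043]
tool_rot: [0.156, 0.988, -0.0, 0.0]
ft_force: [0.4, -0.0, -0.2]
gripper_width: 0.0341
finger_force: 0.0
```

>>> {"api": "servo_tool", "payload": {"rows": [{"linear": [0, 0, 0], "spin": 0, "claw": 0.25}, {"linear": [0, 0, 0], "spin": 0, "claw": 0.2}, {"linear": [0, 0, 0], "spin": 0, "claw": 0.16}, {"linear": [0, 0, 0], "spin": 0, "claw": 0.13}, {"linear": [0, 0, 0], "spin": 0, "claw": 0.1}, {"linear": [0, 0, 0], "spin": 0, "claw": 0.05}, {"linear": [0, 0, 0], "spin": 0, "claw": 0.05}], "grip_force": 25}}

```text
time: 4.32
position: [0.5201, -0.0719, 0.1048]
tool_rot: [0.156, 0.988, 0.002, 0.001]
ft_force: [-1.7, 18.9, 1.6]
gripper_width: 0.0107
finger_force: 24.4
```

>>> {"api": "servo_tool", "payload": {"rows": [{"linear": [0, 2, 0], "spin": 0, "claw": 0.05}, {"linear": [0, 3.3, 0], "spin": 0, "claw": 0.05}, {"linear": [0, 3.3, 0], "spin": 0, "claw": 0.05}], "grip_force": 45}}

```text
time: 4.7
position: [0.5201, -0.0717, 0.1048]
tool_rot: [0.156, 0.988, 0.0, 0.0]
ft_force: [-1.2, 4.2, 5.8]
gripper_width: 0.0102
finger_force: 44.4
```

>>> {"api": "servo_tool", "payload": {"rows": [{"linear": [0, 0.4, -9], "spin": 0, "claw": 0.05}, {"linear": [0, 2, -24], "spin": 0, "claw": 0.05}, {"linear": [0, 5.5, -43], "spin": 0, "claw": 0.05}, {"linear": [0, 10.5, -61], "spin": 0, "claw": 0.05}, {"linear": [0, 17, -79], "spin": 0, "claw": 0.05}, {"linear": [0, 25, -96], "spin": 0, "claw": 0.05}, {"linear": [0, 35, -112], "spin": 0, "claw": 0.05}, {"linear": [0, 46, -127.5], "spin": 0, "claw": 0.05}, {"linear": [0, 58, -142], "spin": 0, "claw": 0.05}, {"linear": [0, 72, -155], "spin": 0, "claw": 0.05}, {"linear": [0, 86, -167], "spin": 0, "claw": 0.05}, {"linear": [0, 102, -178], "spin": 0, "claw": 0.05}], "grip_force": 45}}

```text
time: 6.2
position: [0.5494, 0.0206, 0.2844]
tool_rot: [0.157, 0.988, -0.004, -0.001]
ft_force: [-7.8, -14.3, 14.8]
gripper_width: 0.01
finger_force: 44.5
```

>>> {"api": "servo_tool", "payload": {"rows": [{"linear": [0, -1, -2], "spin": 0, "claw": 0.05}, {"linear": [0, 12, -10], "spin": 0, "claw": 0.05}, {"linear": [0, 29, -18.5], "spin": 0, "claw": 0.05}, {"linear": [0, 47, -25], "spin": 0, "claw": 0.05}, {"linear": [0, 65.5, -30], "spin": 0, "claw": 0.05}, {"linear": [0, 84.5, -34], "spin": 0, "claw": 0.05}, {"linear": [0, 103.5, -35.5], "spin": 0, "claw": 0.05}, {"linear": [0, 119, -36], "spin": 0, "claw": 0.05}, {"linear": [0, 119, -36], "spin": 0, "claw": 0.05}], "grip_force": 45}}

```text
time: 7.32
position: [0.5874, 0.1397, 0.3191]
tool_rot: [0.156, 0.988, 0.001, -0.0]
ft_force: [-5.4, 5.2, 7.6]
gripper_width: 0.0101
finger_force: 48.4
```

>>> {"api": "servo_tool", "payload": {"rows": [{"linear": [0, 9.5, -0.5], "spin": 0, "claw": 0.05}, {"linear": [0, 19, 0.5], "spin": 0, "claw": 0.05}, {"linear": [0, 27, 1.5], "spin": 0, "claw": 0.05}, {"linear": [0, 34, 2.5], "spin": 0, "claw": 0.05}, {"linear": [0, 41, 3.5], "spin": 0, "claw": 0.05}, {"linear": [0, 46, 4.5], "spin": 0, "claw": 0.05}, {"linear": [0, 51, 6], "spin": 0, "claw": 0.05}, {"linear": [0, 51, 6], "spin": 0, "claw": 0.05}], "grip_force": 45}}

```text
time: 8.32
position: [0.6029, 0.188, 0.3114]
tool_rot: [0.156, 0.988, 0.0, -0.001]
ft_force: [-3.9, 6.0, -1.5]
gripper_width: 0.0102
finger_force: 48.3
```

>>> {"api": "servo_tool", "payload": {"rows": [{"linear": [0, 5, 1.5], "spin": 0, "claw": 0.05}, {"linear": [0, 9, 3], "spin": 0, "claw": 0.05}, {"linear": [0, 12, 4], "spin": 0, "claw": 0.05}, {"linear": [0, 12, 4], "spin": 0, "claw": 0.05}], "grip_force": 45}}

```text
time: 8.82
position: [0.6065, 0.1995, 0.3074]
tool_rot: [0.156, 0.988, 0.0, -0.001]
ft_force: [-3.4, 7.1, -0.6]
gripper_width: 0.01
finger_force: 48.7
```

>>> {"api": "servo_tool", "payload": {"rows": [{"linear": [0, 0, 0], "spin": 0, "claw": 0.2}, {"linear": [0, 0, 0], "spin": 0, "claw": 0.4}, {"linear": [0, 0, 0], "spin": 0, "claw": 0.4}, {"linear": [0, 0, -10], "spin": 0, "claw": 0.4}, {"linear": [0, 0, -30], "spin": 0, "claw": 0.4}, {"linear": [0, 0, -55], "spin": 0, "claw": 0.4}, {"linear": [0, 0, -75], "spin": 0, "claw": 0.4}, {"linear": [0, 0, -75], "spin": 0, "claw": 0.4}]}}

```text
time: 9.82
position: [0.608, 0.198, 0.386]
tool_rot: [0.156, 0.988, 0.001, 0.002]
ft_force: [0.2, 0.6, -1.2]
gripper_width: 0.0341
finger_force: 0.0
```

>>> {"api": "servo_tool", "payload": {"rows": [{"linear": [-6, -18, 0], "spin": 0, "claw": 0.6}, {"linear": [-20, -58, 0], "spin": 0, "claw": 0.6}, {"linear": [-33, -100, 0], "spin": 0, "claw": 0.6}, {"linear": [-47, -142, 0], "spin": 0, "claw": 0.6}, {"linear": [-61, -184, 0], "spin": 0, "claw": 0.6}, {"linear": [-76, -226, 20], "spin": 0, "claw": 0.6}, {"linear": [-90, -268, 50], "spin": 0, "claw": 0.6}, {"linear": [-104, -310, 80], "spin": 0, "claw": 0.6}, {"linear": [-118, -352, 110], "spin": 0, "claw": 0.6}, {"linear": [-132, -394, 135], "spin": 0, "claw": 0.6}, {"linear": [-144, -430, 150], "spin": 0, "claw": 0.6}, {"linear": [-150, -448, 150], "spin": 0, "claw": 0.6}]}}

```text
time: 11.32
position: [0.6098, -0.2765, 0.2309]
tool_rot: [0.157, 0.988, 0.0, -0.002]
ft_force: [0.6, 0.5, 0.4]
gripper_width: 0.0512
finger_force: 0.0
```

```bash
python3 - <<'E'
from h import *
s=get_state();M=Ro.from_quat(s["tool_rot"]).as_matrix();print(s["position"],M[:,:2].T)
t=vision.get_image("top");sd=vision.get_image("side")
pickle.dump((t,sd),open("open.pkl","wb"))
i=np.hstack([cv2.resize(t["frame"][90:270,150:350,::-1],None,fx=2,fy=2,interpolation=2),cv2.resize(sd["frame"][120:300,160:360,::-1],None,fx=2,fy=2,interpolation=2)])
i2=cv2.resize(t["frame"][130:190,330:420,::-1],None,fx=2,fy=2)
cv2.imwrite("pics/d.png",i)
E
```

```text
[ 0.60978948 -0.27647774  0.23094528] [[-9.50547715e-01  3.10549393e-01  4.25636172e-03]
 [ 3.10549821e-01  9.50556929e-01 -5.76655582e-04]]
```

View pics/d.png

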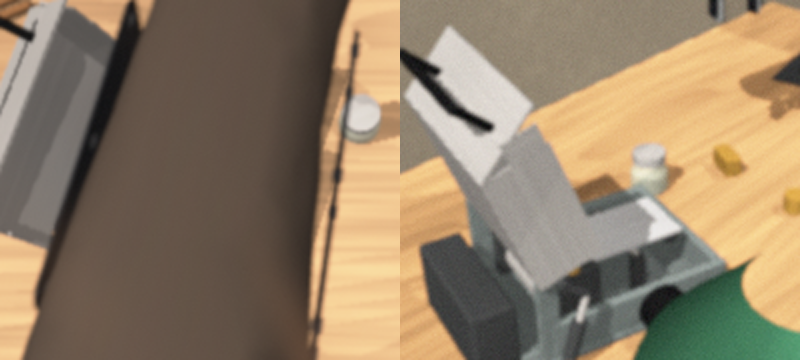

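```bash
python3 - <<'E'
from h import *
np.set_printoptions(precision=4,suppress=True)
t=pickle.load(open("top0.pkl","rb"));s=pickle.load(open("side0.pkl","rb"))
def m(d,x0,x1,y0,y1,k=4):
    c=cv2.resize(d["frame"][y0:y1,x0:x1],None,fx=k,fy=k,interpolation=cv2.INTER_CUBIC)
    b=np.int16(c)[:,:,2];r=np.int16(c)[:,:,0]
    hs=cv2.cvtColor(c,cv2.COLOR_RGB2HSV);M=((hs[:,:,1]>138)*255).astype('uint8')
    cs=max(cv2.findContours(M,0,1)[0],key=cv2.contourArea)
    q=(cv2.boxPoints(cv2.minAreaRect(cs))+.5)/k-.5+[x0,y0]
    mo=cv2.moments(cs);cen=np.array([mo['m10'],mo['m01']])/mo['m00'];return (cen+.5)/k-.5+[x0,y0],q
ct,q=m(t,360,392,155,188);cs,qs=m(s,310,340,185,212)
print(ct,cs,q,qs)
print(tri(t,ct,s,cs),onz(t,*ct,.02))
Q=np.array([onz(t,*p,.02) for p in q]);print(Q)
for i in(0,1):
    v=Q[i+1]-Q[i];print(np.linalg.norm(v),np.degrees(np.arctan2(v[1],v[0])))
E
```

```text
[374.7955 170.3873] [323.3465 199.8832] [[365.8832 177.4928]
 [375.3881 158.8226]
 [383.781  163.0953]
 [374.2762 181.7656]] [[312.3112 195.3196]
 [322.8146 187.9673]
 [333.9841 203.9237]
 [323.4807 211.276 ]]
(array([ 0.6128, -0.274 ,  0.0139]), np.float64(0.00230821103505401)) [ 0.6124 -0.2724  0.02  ]
[[ 0.5945 -0.2501  0.02  ]
 [ 0.6416 -0.2744  0.02  ]
 [ 0.631  -0.295   0.02  ]
 [ 0.584  -0.2705  0.02  ]]
0.05303498330516666 -27.268519931705097
0.023132365566025086 -117.46236905961543
```

>>> {"api": "servo_tool", "payload": {"rows": [{"linear": [-1, 3, 15], "spin": 3, "claw": 0.65}, {"linear": [-1, 6, 45], "spin": 6, "claw": 0.65}, {"linear": [-1, 6, 80], "spin": 8, "claw": 0.65}, {"linear": [-1, 6, 115], "spin": 8, "claw": 0.65}, {"linear": [-1, 6, 145], "spin": 8, "claw": 0.65}, {"linear": [-1, 6, 170], "spin": 8, "claw": 0.65}, {"linear": [-1, 6, 190], "spin": 8, "claw": 0.65}, {"linear": [-1, 6, 205], "spin": 8, "claw": 0.65}, {"linear": [-1, 6, 214], "spin": 8, "claw": 0.65}, {"linear": [-1, 6, 219], "spin": 8, "claw": 0.65}, {"linear": [-1, 6, 221], "spin": 8, "claw": 0.65}, {"linear": [-1, 6, 221], "spin": 8, "claw": 0.65}]}}

```text
time: 12.92
position: [0.6149, -0.2689, 0.0127]
tool_rot: [0.225, 0.974, -0.0, 0.0]
ft_force: [-0.6, 0.3, 0.7]
gripper_width: 0.0555
finger_force: 0.0
```

>>> {"api": "servo_tool", "payload": {"rows": [{"linear": [0, 0, 0], "spin": 0, "claw": 0.45}, {"linear": [0, 0, 0], "spin": 0, "claw": 0.38}, {"linear": [0, 0, 0], "spin": 0, "claw": 0.32}, {"linear": [0, 0, 0], "spin": 0, "claw": 0.27}, {"linear": [0, 0, 0], "spin": 0, "claw": 0.2}, {"linear": [0, 0, 0], "spin": 0, "claw": 0.2}, {"linear": [0, 0, 0], "spin": 0, "claw": 0.2}], "grip_force": 40}}

```text
time: 13.8
position: [0.6147, -0.269, 0.0127]
tool_rot: [0.225, 0.974, -0.0, 0.0]
ft_force: [-1.8, -2.0, 5.4]
gripper_width: 0.0228
finger_force: 39.9
```

>>> {"api": "servo_tool", "payload": {"rows": [{"linear": [0, 0, -5], "spin": 0, "claw": 0.2}, {"linear": [0, 0, -20], "spin": 0, "claw": 0.2}, {"linear": [0, 0, -50], "spin": 0, "claw": 0.2}, {"linear": [0, 0, -85], "spin": 0, "claw": 0.2}, {"linear": [0, -15, -120], "spin": 0, "claw": 0.2}, {"linear": [8, -50, -150], "spin": 0, "claw": 0.2}, {"linear": [16, -95, -180], "spin": 0, "claw": 0.2}, {"linear": [24, -140, -210], "spin": 0, "claw": 0.2}, {"linear": [32, -185, -230], "spin": 0, "claw": 0.2}, {"linear": [40, -230, -240], "spin": 0, "claw": 0.2}, {"linear": [45, -265, -240], "spin": 0, "claw": 0.2}, {"linear": [47, -280, -240], "spin": 0, "claw": 0.2}]}}

```text
time: 15.3
position: [0.4484, -0.5011, 0.253]
tool_rot: [0.226, 0.974, 0.0, 0.0]
ft_force: [-0.4, 0.1, -2.9]
gripper_width: 0.0228
finger_force: 39.6
```

```bash
python3 - <<'E'
from h import *
s=get_state();M=Ro.from_quat(s["tool_rot"]).as_matrix();print(s["position"],M[:,:2].T,s["joints"],s["gripper_width"],s["ft_force"])
t=vision.get_image("top");sd=vision.get_image("side")
pickle.dump((t,sd),open("tray.pkl","wb"))
i=np.hstack([cv2.resize(t["frame"][100:260,150:310,::-1],None,fx=3,fy=3,interpolation=2)[:,:480],cv2.resize(sd["frame"][190:310,200:360,::-1],(320,240),interpolation=2).repeat(2,0)[:480,:320]])
i=cv2.resize(t["frame"][110:255,150:330,::-1],None,fx=4,fy=4,interpolation=2)
cv2.imwrite("pics/e.png",i)
cv2.imwrite("pics/f.png",cv2.resize(sd["frame"][190:310,200:360,::-1],None,fx=4,fy=4,interpolation=2))
E
```

```text
[ 0.44841615 -0.50107666  0.2529865 ] [[-8.98280489e-01  4.39422352e-01 -3.98518431e-04]
 [ 4.39422297e-01  8.98280578e-01  2.20301943e-04]] [-5.51699340e-01  3.42687448e-01  3.79855609e-02 -2.70244784e-04
 -1.26571908e+00 -1.47397137e+00] 0.022823514472124936 [-0.38927467  0.09962348 -2.90616755]
```

View pics/e.png

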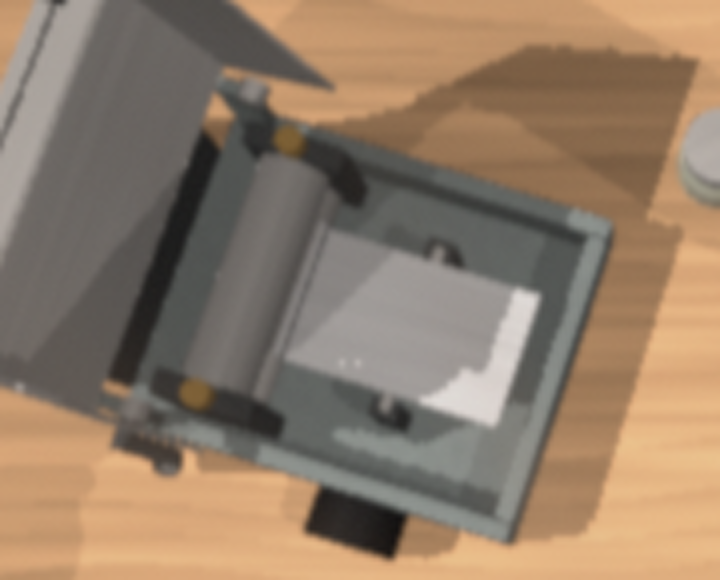

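View pics/f.png

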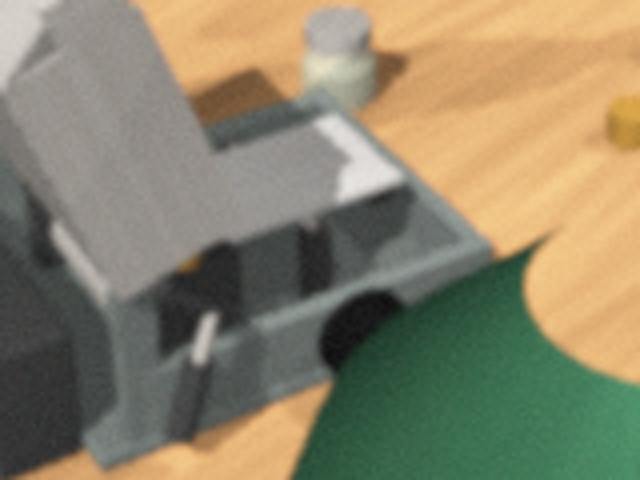

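```bash
python3 - <<'E'
from h import *
np.set_printoptions(precision=4,suppress=True)
t,sd=pickle.load(open("tray.pkl","rb"))
f=lambda p,z:onz(t,(p[0]+.5)/4-.5+150,(p[1]+.5)/4-.5+110,z)
a,b=f((541,292),.076),f((496,426),.076);c,d=f((332,231),.076),f((285,360),.076)
print(a,b,c,d,np.linalg.norm(a-b),np.linalg.norm(c-d))
print("y dir",np.degrees(np.arctan2(*(a-b)[1::-1])),"x dir",np.degrees(np.arctan2(*((c+d-a-b))[1::-1])),np.linalg.norm(c+d-a-b)/2)
p,q=f((440,249),.068),f((390,412),.068);print("pivot",p,q,(p+q)/2)
# line of rolls/screws
g,h=f((289,141),.114),f((196,393),.114);print("screws",g,h,(g+h)/2,np.degrees(np.arctan2(*(g-h)[1::-1])))
e=(a+b)/2
for ang in(71,72,73):
  u=np.array([np.cos(np.radians(ang)),np.sin(np.radians(ang)),0]);print(ang,"pivot from end",e+.065*u,((g+h)/2-e)@u)
E
```

```text
[ 0.5697 -0.0551  0.076 ] [ 0.4921 -0.0306  0.076 ] [0.6048 0.0658 0.076 ] [0.5293 0.09   0.076 ] 0.08133953090292124 0.0792056508886799
y dir -17.51007628110123 x dir 73.33087132079127 0.12609228635052694
pivot [0.5963 0.0043 0.068 ] [0.5008 0.0307 0.068 ] [0.5485 0.0175 0.068 ]
screws [0.6473 0.0846 0.114 ] [0.5052 0.1299 0.114 ] [0.5762 0.1072 0.114 ] -17.661242241868322
71 pivot from end [0.552  0.0186 0.076 ] 0.156706816440608
72 pivot from end [0.551  0.0189 0.076 ] 0.15678744085946017
73 pivot from end [0.5499 0.0193 0.076 ] 0.1568203063049925
```

>>> {"api": "servo_tool", "payload": {"rows": [{"linear": [4, 15, 0], "spin": -4, "claw": 0.2}, {"linear": [15, 55, 0], "spin": -12, "claw": 0.2}, {"linear": [28, 105, 0], "spin": -21, "claw": 0.2}, {"linear": [41, 157, 0], "spin": -30, "claw": 0.2}, {"linear": [55, 210, 0], "spin": -39, "claw": 0.2}, {"linear": [69, 264, 0], "spin": -48, "claw": 0.2}, {"linear": [83, 318, 0], "spin": -57, "claw": 0.2}, {"linear": [97, 372, 0], "spin": -66, "claw": 0.2}, {"linear": [111, 425, 0], "spin": -75, "claw": 0.2}, {"linear": [124, 475, 0], "spin": -84, "claw": 0.2}, {"linear": [135, 517, 0], "spin": -92, "claw": 0.2}, {"linear": [142, 544, 0], "spin": -98.6, "claw": 0.2}]}}

```text
time: 16.9
position: [0.5601, 0.0545, 0.2525]
tool_rot: [-0.595, 0.804, 0.0, 0.0]
ft_force: [1.0, -0.0, -2.1]
gripper_width: 0.0229
finger_force: 39.7
```

>>> {"api": "servo_tool", "payload": {"rows": [{"linear": [0, 0, 10], "spin": 0, "claw": 0.2}, {"linear": [0, 0, 25], "spin": 0, "claw": 0.2}, {"linear": [0, 0, 45], "spin": 0, "claw": 0.2}, {"linear": [0, 0, 65], "spin": 0, "claw": 0.2}, {"linear": [0, 0, 85], "spin": 0, "claw": 0.2}, {"linear": [0, 0, 100], "spin": 0, "claw": 0.2}, {"linear": [0, 0, 115], "spin": 0, "claw": 0.2}, {"linear": [0, 0, 125], "spin": 0, "claw": 0.2}, {"linear": [0, 0, 133], "spin": 0, "claw": 0.2}, {"linear": [0, 0, 138], "spin": 0, "claw": 0.2}, {"linear": [0, 0, 140], "spin": 0, "claw": 0.2}, {"linear": [0, 0, 140], "spin": 0, "claw": 0.2}]}}

```text
time: 18.4
position: [0.5604, 0.0514, 0.1125]
tool_rot: [-0.592, 0.806, -0.0, 0.0]
ft_force: [0.4, -0.6, -1.6]
gripper_width: 0.0229
finger_force: 39.7
```

```bash
python3 - <<'E'
from h import *
s=get_state();M=Ro.from_quat(s["tool_rot"]).as_matrix();print(s["position"],M[:,:2].T,s["joints"],s["gripper_width"],s["ft_force"],s["time"])
print((s["position"]-[.550,.0195,.076])@[.301,.954,0],(s["position"]-[.550,.0195,.076])@[-.954,.301,0])
sd=vision.get_image("side")
cv2.imwrite("pics/g.png",cv2.resize(sd["frame"][130:310,160:360,::-1],None,fx=3,fy=3,interpolation=2))
E
```

```text
[0.56043531 0.05138156 0.11247313] [[-2.98354538e-01 -9.54455103e-01 -1.59014555e-04]
 [-9.54455071e-01  2.98354571e-01 -2.59164935e-04]] [ 4.39239497e-01  2.82786343e-01 -3.95093400e-01  7.44604778e-05
 -8.92618105e-01 -7.42254435e-01] 0.022866176967721242 [ 0.36392759 -0.58631068 -1.6041462 ] 18.4
0.033556038784984844 -0.0003589339331218986
```

View pics/g.png

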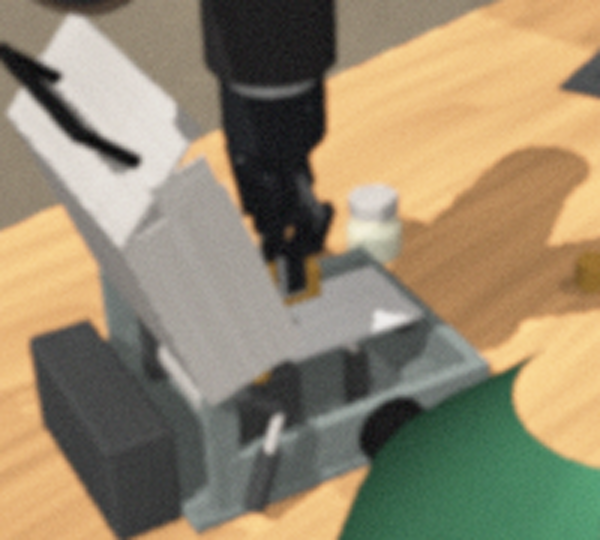

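>>> {"api": "servo_tool", "payload": {"rows": [{"linear": [0, 0, 5], "spin": 0, "claw": 0.2}, {"linear": [0, 0, 10], "spin": 0, "claw": 0.2}, {"linear": [0, 0, 14], "spin": 0, "claw": 0.2}, {"linear": [0, 0, 17], "spin": 0, "claw": 0.2}, {"linear": [0, 0, 19.5], "spin": 0, "claw": 0.2}, {"linear": [0, 0, 21], "spin": 0, "claw": 0.2}, {"linear": [0, 0, 22], "spin": 0, "claw": 0.2}, {"linear": [0, 0, 22], "spin": 0, "claw": 0.2}]}}

```text
time: 19.45
position: [0.5603, 0.0513, 0.0903]
tool_rot: [-0.592, 0.806, 0.0, -0.0]
ft_force: [-0.4, -0.4, -3.0]
gripper_width: 0.023
finger_force: 39.7
```

>>> {"api": "servo_tool", "payload": {"rows": [{"linear": [0, 0, 0.5], "spin": 0, "claw": 0.2}, {"linear": [0, 0, 1], "spin": 0, "claw": 0.2}, {"linear": [0, 0, 1], "spin": 0, "claw": 0.2}]}}

```text
time: 19.82
position: [0.5603, 0.0513, 0.0893]
tool_rot: [-0.592, 0.806, 0.0, -0.0]
ft_force: [0.4, 1.0, -2.8]
gripper_width: 0.0233
finger_force: 39.7
```

>>> {"api": "servo_tool", "payload": {"rows": [{"linear": [0, 0, 0.5], "spin": 0, "claw": 0.2}, {"linear": [0, 0, 1], "spin": 0, "claw": 0.2}, {"linear": [0, 0, 1], "spin": 0, "claw": 0.2}]}}

```text
time: 20.2
position: [0.5604, 0.0514, 0.0886]
tool_rot: [-0.592, 0.806, -0.0, 0.0]
ft_force: [-1.3, 1.0, 2.2]
gripper_width: 0.0229
finger_force: 40.2
```

>>> {"api": "servo_tool", "payload": {"rows": [{"linear": [0, 0, 0], "spin": 0, "claw": 0.24}, {"linear": [0, 0, 0], "spin": 0, "claw": 0.27}, {"linear": [0, 0, 0], "spin": 0, "claw": 0.29}, {"linear": [0, 0, 0], "spin": 0, "claw": 0.31}, {"linear": [0, 0, 0], "spin": 0, "claw": 0.35}, {"linear": [0, 0, 0], "spin": 0, "claw": 0.42}, {"linear": [0, 0, 0], "spin": 0, "claw": 0.5}, {"linear": [0, 0, 0], "spin": 0, "claw": 0.5}], "grip_force": 20}}

```text
time: 21.2
position: [0.5603, 0.0513, 0.0883]
tool_rot: [-0.592, 0.806, -0.0, 0.0]
ft_force: [0.1, -0.4, 1.6]
gripper_width: 0.0428
finger_force: 0.0
```

>>> {"api": "servo_tool", "payload": {"rows": [{"linear": [0, 0, -5], "spin": 0, "claw": 0.5}, {"linear": [0, 0, -15], "spin": 0, "claw": 0.5}, {"linear": [0, 0, -35], "spin": 0, "claw": 0.5}, {"linear": [0, 0, -60], "spin": 0, "claw": 0.5}, {"linear": [0, 0, -90], "spin": 0, "claw": 0.5}, {"linear": [0, 0, -120], "spin": 0, "claw": 0.5}, {"linear": [15, 0, -150], "spin": 0, "claw": 0.5}, {"linear": [50, 0, -165], "spin": 0, "claw": 0.5}, {"linear": [95, 0, -165], "spin": 0, "claw": 0.5}, {"linear": [145, 0, -165], "spin": 0, "claw": 0.5}, {"linear": [195, 0, -165], "spin": 0, "claw": 0.5}, {"linear": [240, 0, -165], "spin": 0, "claw": 0.5}]}}

```text
time: 22.7
position: [0.488, -0.1793, 0.2545]
tool_rot: [-0.592, 0.806, -0.0, 0.001]
ft_force: [1.0, -0.5, -0.0]
gripper_width: 0.0428
finger_force: 0.0
```

>>> {"api": "servo_tool", "payload": {"rows": [{"linear": [40, 0, 0], "spin": 0, "claw": 0.5}, {"linear": [85, 0, 0], "spin": 0, "claw": 0.5}, {"linear": [130, 0, 0], "spin": 0, "claw": 0.5}, {"linear": [175, 0, 0], "spin": 0, "claw": 0.5}, {"linear": [200, 0, 0], "spin": 0, "claw": 0.5}, {"linear": [210, 0, 0], "spin": 0, "claw": 0.5}, {"linear": [210, 0, 0], "spin": 0, "claw": 0.5}]}}

```text
time: 23.58
position: [0.4258, -0.3783, 0.2536]
tool_rot: [-0.592, 0.806, -0.0, 0.0]
ft_force: [-0.4, 0.2, -0.2]
gripper_width: 0.0429
finger_force: 0.0
```

```bash
python3 - <<'E'
from h import *
print(get_state()["position"])
t=vision.get_image("top");sd=vision.get_image("side")
f=lambda d,x,y:cv2.resize(d["frame"][y:y+165,x:x+130,::-1],None,fx=3,fy=3,interpolation=2)
cv2.imwrite("pics/k.png",np.hstack([f(t,185,105),f(sd,200,140)]))
E
```

```text
[ 0.42583821 -0.37834982  0.25360121]
```

View pics/k.png

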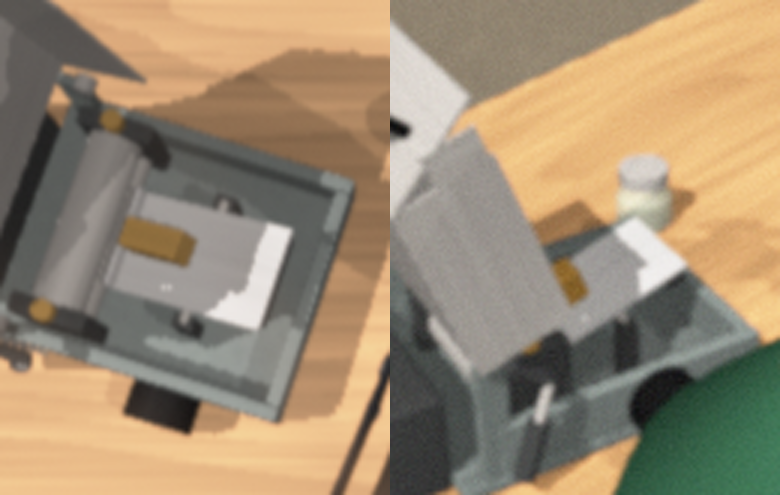

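```bash
python3 -c "
from workcell import arm;print(arm.job_done())"
```

```text
the job is handed in; nothing more can be done
None
```

I handed the job in at about 24 s: the guard stays open by itself, and the ingot lies lengthwise on the tray, which has tipped down to the rolls. The last camera pictures confirm this; I left the slug, block and jar alone.

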